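# Put the tall tape roll away in the case

### The job

Lift the lid of the wooden case by its tab until it swings past upright and rests open on its stop. Then slide the taller of the two tape rolls straight up off its post and lay it flat on the floor of the case's large empty compartment, lowering it in rather than dropping it. Leave the lid open, and leave the stand, the short roll, the ink jar, the pen pot and the brayer where they are.

Things in the scene. Friction and masses are not known exactly. Their poses are not given: they have to be found in the camera images.
- case: dark wooden case fixed to the desk, 140 (own x) by 230 (own y) mm, 75 high without lid, walls and floor 7. Origin: centre of its underside. Hinge along own y on its +x side (roughly the robot's left), tab on its -x side. A partition (top 68 mm up) divides it into a small compartment at own -y (60 mm wide, holds the ink jar) and a large empty one at own +y (126 by 150 mm)
- bay (a point): centre of the inner floor of the large empty compartment (126 mm along own x, 150 mm along own y, 68 mm deep); axes as the case's
- lid (a joint): lid angle in rad: 0 shut, grows as it opens, 1.57 upright, 1.85 leaning back on its stop; below upright it falls shut, past it it falls back on the stop
- lid_hinge (a point): point on the hinge axis in the middle of the lid's hinged edge, 80 mm above the desk; the hinge axis is its own y (and the case's y). Own -x points along the lid to the tab. The lid is 230 mm by 140 mm, 10 mm thick, about 0.25 kg
- lid_tab (a point): grip point on the pale wooden tab in the middle of the lid's free edge: 170 mm from the hinge axis, 80 mm above the desk when shut. The tab is 30 mm wide along the hinge axis, 14 thick, and sticks out 48 mm from the lid's edge; this point is 18 mm from its end. Pinched across its 30 mm it can pivot between the finger pads
- stand: tape stand standing loose on the desk, 0.9 kg: pale wooden board 100 mm (own x) by 220 mm (own y), 20 mm thick, with two upright metal posts of 20 mm diameter at own y = +65 and -65 mm, whose tips are 95 mm above the desk. Origin: centre of its underside
- post_left (a point): tip of the post at the stand's own +y, 95 mm above the desk
- post_right (a point): tip of the post at the stand's own -y, 95 mm above the desk
- tall_roll: brown paper tape roll, 62 mm outer diameter, 48 mm high, 27.6 mm hole, about 0.1 kg; lies on the stand's board around one of the posts (either one), its underside 20 mm and its top 68 mm above the desk; the post sticks out 27 mm above it. Origin: centre of its underside, z along the hole
- tall_roll_center (a point): middle of the tall roll, 24 mm above its underside
- short_roll: same tape in a roll of 62 mm diameter but only 24 mm high, around the other post; stays there. Origin: centre of its underside
- ink_jar: ink jar, 44 mm diameter, 48 mm high, stands in the case's small compartment; stays there. Origin: centre of its underside
- pen_pot: white pot with pens, 76 mm diameter, 100 mm high (160 mm with pens), bystander. Origin: centre of its underside
- brayer: ink roller with a black rubber drum (100 mm long, 36 mm thick), wire frame and wooden handle, 145 mm long, lying on the desk, bystander. Origin: under the drum's middle

How it is judged (in metres and radians):
On the way, in this order (a step that is already met when the one before it is completed fails the run):
1. the lid rests open on its stop (value of joint lid above 1.75 rad), for 0.2 s.
2. the tall roll is above the tip of its post, lid still open (z of tall_roll in the frame of stand above 0.095 m and value of joint lid above 1.75 rad), for 0.05 s.
At the end, for the whole second after the job is handed in: Lid open on its stop (over 1.75 rad); tall roll at rest flat (within 0.15 rad, either face up) on the floor of the large compartment (its middle 18 to 30 mm above that floor, inside the walls); stand and short roll within 30 mm of their starts, short roll still on its post (value of joint lid above 1.75 rad and x of tall_roll_center in the frame of bay between -0.036 and 0.036 m and y of tall_roll_center in the frame of bay between -0.048 and 0.048 m and z of tall_roll_center in the frame of bay between 0.018 and 0.03 m and (angle between tall_roll's own z axis and vertical below 0.15 rad or angle between tall_roll's own z axis and vertical above 2.99 rad) and linear speed of tall_roll below 0.03 m/s and horizontal distance between short_roll and stand below 0.075 m and distance of each of stand, short_roll from where it was at the start of the episode below 0.03 m); the robot touches nothing.
It fails at once if the tape stand is pushed away or tipped (over 30 mm or 0.2 rad) (distance of stand from where it was at the start of the episode above 0.03 m or angle between stand's own z axis and vertical above 0.2 rad).
It fails at once if the short roll is disturbed (over 30 mm or 0.2 rad) (distance of short_roll from where it was at the start of the episode above 0.03 m or angle between short_roll's own z axis and vertical above 0.2 rad).
It fails at once if the pen pot or the brayer is pushed away (over 30 mm) or the pot tipped (0.2 rad) (distance of any of pen_pot, brayer from where it was at the start of the episode above 0.03 m or angle between pen_pot's own z axis and vertical above 0.2 rad).
It fails at once if the ink jar in the case is tipped or taken out (0.3 rad, 40 mm) (angle between ink_jar's own z axis and vertical above 0.3 rad or distance of ink_jar from where it was at the start of the episode above 0.04 m).
It fails at once if the tall roll is dropped or thrown: it moves faster than 0.8 m/s while no finger holds it (contact force between tall_roll and the fingers below 0.1 N and linear speed of tall_roll above 0.8 m/s).
It also fails if it takes over 61 s, if anything falls off the work surface, if the arm or the gripper's body presses on something with over 40 N, if the wrist force passes 120 N, or if a joint passes its speed limit or range.

### The arm

A 6-joint arm with a two-finger parallel gripper is mounted at the origin on the work surface. World frame = base frame: x ahead of the robot, y to its left, z up, the work surface at z = 0. Lengths are in m, angles in degrees, forces in N, time in s.
With the tool pointing down it reaches from about 0.3 to 0.75 m from the base axis. Payload 8.5 kg.
Tool frame: the origin (TCP) lies on the centre line of the jaws, within the pads' length; the fingertips stand 19 mm ahead of it and the grasp point (between the pads) is the TCP; z points along the fingers, x is the direction in which the jaws open and shut, and the axes are right-handed (so a half turn about z gives the same grasp; the last joint's range is limited). The gripper opens to 85 mm and grips with 20 to 120 N. Pads are 22 mm wide; open, the fingers measure 114 mm over their backs; the gripper's body (76 mm by 85 mm) begins 54 mm behind the grasp point. The pads swing forward as they close: fully open they stand 13 mm farther back than shut.
Start: joints at [-87.164, 21.807, 74.336, -0, 83.858, -12.336], TCP at [0.144, -0.531, 0.25] pointing down, gripper open.
Joint ranges: [-178.18, 178.18], [-50.72, 133.34], [12.68, 142.11], [-81.47, 261.47], [9.98, 163.14], [-165.26, 165.26]. Speed limits (degrees/s): [136.94, 136.94, 180, 180, 180, 180].

### API

Orientations are given as a 3x3 rotation matrix whose columns are the frame's x, y, z axes.
In Python, from rig import env, cams, order gives the robot as it stands.
- The arm moves only by the tool step_arm, never from a script. Its argument "steps" is a list of rows, each an object with "xyz": the shift along the tool's x, y, z normalised to -1 to 1, where 1 is 0.04 m, a list of three; "turn": the turn, a rotation vector about the tool's x, y, z normalised to -1 to 1, where 1 is 0.08 rad, a list of three; "gripper": the gripper command: -1 is shut, 1 is fully open, values between are in proportion. A call has 1 to 20 rows; each row shifts and turns the commanded pose from where the row before left it, along the tool's axes as they then stand; what a row does not reach is not made up. A row lasts 1/12 s, in which the tool goes at most 41.7 mm and 7.16 degrees, less where a joint would pass 70% of its speed; a pose out of reach is approached as far as the arm can. A call with a number of a shift or a turn outside -1 to 1 is refused whole. A call with a gripper value outside its range is refused whole. The fingers move at their own pace and stop on an object; "squeeze" is the grip in N (left out, the last holds). Time passes only in rows, so rows that do not move let the fingers close. It gives the time, the measured TCP pose, the force and the opening at its end, in the units of the state.
- env.observe(): the state, without advancing time (a new reading comes with each control period).
- cams.get_image(name): name is "scene" or "top"; returns (picture, depth): 480x640x3 uint8, red, green, blue; 480x640 float32, m along the optical axis (not along the pixel's ray), 0 where there is no reading.
- cams.camera_info(name): a dict with "fx", "fy", "cx", "cy" (pixels), "k1" (the pictures are not rectified: a ray, as slopes to the right and down, at radius r is drawn at 1 + k1 r^2 times it, then the intrinsics apply), "extrinsics" (4x4, takes a point from camera to world coordinates). Camera axes: x right, y down, z forward; pixel columns grow to the right and rows downward; lengths in m; the calibration is good to about 2 mm. A picture is of the moment at which its call begins. camera_info takes no time and is no camera call.
- order.close_job(): hands the job in, once; it reports no verdict.
The state is a dict: "time_s": time; "q": joint angles; "qvel": joint speeds; "joint_efforts": joint torques, N m; "position": TCP position; "tool_rot": TCP orientation; "ft_force": force on the tool from outside, world axes, zero at the start; "wrist_torque": the same for the moment, N m; "grip_width": finger opening in m.
Only numpy, scipy, OpenCV 4.12 (cv2) and the standard library are available. Lean on these libraries where they do the work, as an engineer would, in place of code of your own. Each camera call takes 0.05 s, during which the arm holds its last target. There are 200 camera calls.

## Working session

There is one attempt and no reset: what is moved stays moved. The work goes in short steps, Python scripts to look and compute and a tool call to move; the robot and the scene stay as the last step left them, time stands still between calls to the robot, and variables do not carry over. Pictures are saved under pics/ and viewed, about 8 in all and at most 12, crops included, and the job is handed in when it is done.

Besides the shell and the picture viewer there is one more tool, called after "Request:" as a command line: name --argument value ..., lists and objects as JSON in quotes. step_arm: Moves the arm, as the interface text tells. Scaled input: -1 to 1 covers 0.04 m each way for a shift and 0.08 rad each way for a turn. Its arguments: {"type":"object","properties":{"steps":{"type":"array"},"squeeze":{"type":"number"}},"required":["steps"]}

```bash
ls; mkdir -p pics
cat > h.py <<'E'
import numpy as np, cv2
from rig import env, cams, order
def grab(n):
    im,d=cams.get_image(n); return im,d
def world(n,d):
    c=cams.camera_info(n); h,w=d.shape
    u,v=np.meshgrid(np.arange(w),np.arange(h))
    K=np.array([[c['fx'],0,c['cx']],[0,c['fy'],c['cy']],[0,0,1.]])
    p=cv2.undistortPoints(np.stack([u,v],-1).reshape(-1,1,2).astype(float),K,np.array([c['k1'],0,0,0.])).reshape(h,w,2)
    E=np.array(c['extrinsics'])
    P=np.dstack([p*d[...,None],d])
    return P@E[:3,:3].T+E[:3,3]
E
python3 - <<'E'
from h import *
for n in ('top','scene'):
    im,d=grab(n); cv2.imwrite(f'pics/{n}0.png',im[...,::-1]); np.savez(f'/tmp/{n}0.npz',im=im,d=d,P=world(n,d))
    c=cams.camera_info(n);print(n,c['k1'],np.round(c['extrinsics'],3).tolist(),(d>0).mean())
print(env.observe())
E
```

```text
pics
top -0.016828823424010316 [[-0.023, -0.987, 0.158, 0.442], [-1.0, 0.021, -0.013, 0.004], [0.009, -0.159, -0.987, 1.093], [0.0, 0.0, 0.0, 1.0]] 0.9959733072916667
scene -0.11441916977333129 [[-0.42, 0.694, -0.585, 1.147], [0.908, 0.319, -0.273, 0.271], [-0.003, -0.646, -0.763, 0.837], [0.0, 0.0, 0.0, 1.0]] 0.996044921875
{'time_s': 0.1, 'q': array([-8.71646725e+01,  2.18344165e+01,  7.43804207e+01,  4.07697939e-04,
        8.38578238e+01, -1.23347446e+01]), 'qvel': array([ 0.03516757, -0.06608173, -0.19157268, -0.0357333 ,  0.04545155,
        0.04857588]), 'joint_efforts': array([ 2.78054882e-03, -4.49216151e+01, -2.31657010e+01, -2.07562512e-04,
        3.65923355e-03,  2.69518061e-06]), 'position': array([ 0.14392318, -0.53057688,  0.24979888]), 'tool_rot': array([[ 2.61684303e-01, -9.65153523e-01, -5.56648241e-05],
       [-9.65152731e-01, -2.61684161e-01,  1.26697131e-03],
       [-1.23738843e-03, -2.77821448e-04, -9.99999196e-01]]), 'ft_force': array([0.18200888, 0.36839602, 0.64314108]), 'wrist_torque': array([-0.00328611, -0.02727179,  0.03844204]), 'grip_width': 0.0851837287362721}
```

View pics/top0.png

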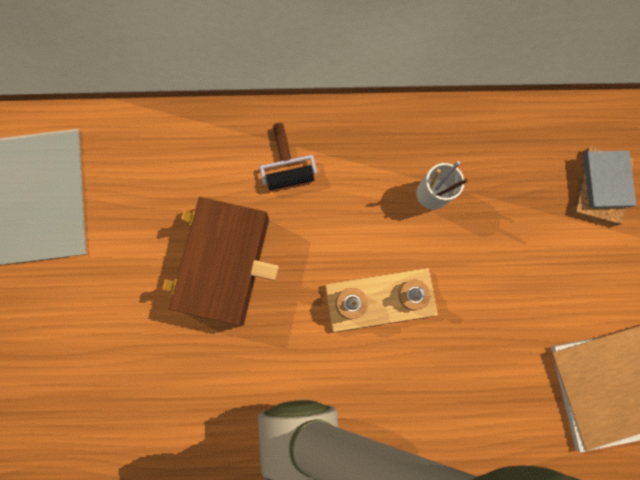

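View pics/scene0.png

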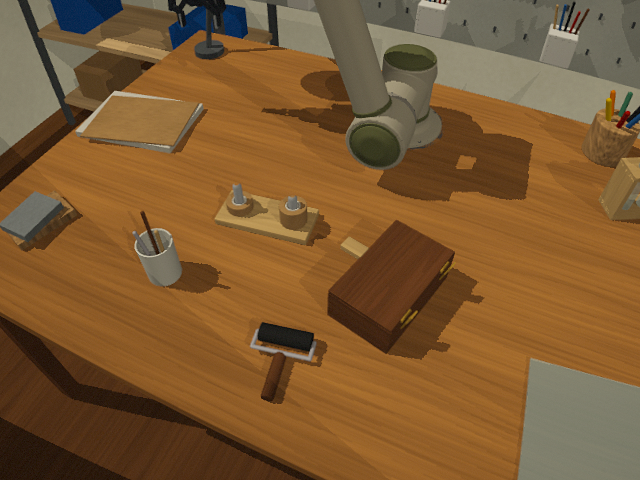

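The top view shows the case at about (220,262) with its tab at (264,270), and the stand's posts at (351,302) and (414,294). In the scene view the taller roll, at (292,212), is the one nearer the case. Next I'll measure from depth.

Run:
```python
from h import *
def load(n):
    z=np.load(f'/tmp/{n}0.npz'); return z['im'],z['P']
im,P=load('top'); ims,Ps=load('scene')
def box(P,r,zl,zh):
    (u0,u1,v0,v1)=r; Q=P[v0:v1,u0:u1].reshape(-1,3); return Q[(Q[:,2]>zl)&(Q[:,2]<zh)]
def rect(Q,t):
    r=cv2.minAreaRect(Q[:,:2].astype(np.float32)*1000); print(t,len(Q),'z',np.round(np.percentile(Q[:,2],[5,50,95]),4),'rect',np.round(r[0],1),np.round(r[1],1),round(r[2],2)); print(np.round(cv2.boxPoints(r),1).tolist())
rect(box(P,(160,290,190,335),.078,.095),'lid+tab top')
H=cv2.cvtColor(im,cv2.COLOR_RGB2HSV)
for u,v in [(264,270),(220,260),(335,290),(351,302),(414,294),(343,313),(362,312)]: print((u,v),H[v,u],np.round(P[v,u],4))
tabm=np.zeros(im.shape[:2],bool); tabm[255:285,245:285]=True
tab=P[tabm&(P[...,2]>.07)&(H[...,2]>150)]; rect(tab,'tab')
tabm2=np.zeros(im.shape[:2],bool); tabm2[190:335,160:275]=True
rect(P[tabm2&(P[...,2]>.078)&(P[...,2]<.095)&(H[...,2]<140)],'lid')
rect(box(P,(315,450,260,340),.014,.026),'board')
rs=(205,330,170,250)
rect(box(Ps,rs,.014,.026),'board scene')
for t,Pp,r in (('top',P,(315,450,260,340)),('scene',Ps,rs)):
    for zl,zh in ((.038,.05),(.06,.075),(.085,.1)):
        Q=box(Pp,r,zl,zh)
        if len(Q)<5: print(t,zl,len(Q));continue
        for s in (0,1):
            m=(Q[:,1]> -.18)==s
            q=Q[m]
            if len(q)>4: print(t,zl,s,len(q),'c',np.round(q.mean(0),4),'min',np.round(q.min(0),3),'max',np.round(q.max(0),3), 'circ',np.round(cv2.minEnclosingCircle(q[:,:2].astype(np.float32)*1000),1) if 0 else [np.round(x,1) for x in cv2.minEnclosingCircle(q[:,:2].astype(np.float32)*1000)])
```

```text
lid+tab top 8830 z [0.081  0.0841 0.0873] rect [566.3 147.4] [204.8 230.4] 75.91
[[429.6000061035156, 76.0999984741211], [653.0999755859375, 20.0], [702.9000244140625, 218.6999969482422], [479.5, 274.79998779296875]]
(264, 270) [ 18 141 232] [0.5467 0.0719 0.0867]
(220, 260) [ 11 181 120] [0.568  0.1573 0.0878]
(335, 290) [ 18 141 235] [ 0.5088 -0.0696  0.0216]
(351, 302) [ 15  74 128] [ 0.4835 -0.1017  0.0215]
(414, 294) [ 13  22 106] [ 0.4937 -0.219   0.0828]
(343, 313) [ 15 155 199] [ 0.4607 -0.081   0.0643]
(362, 312) [ 15 150 185] [ 0.4617 -0.1182  0.0666]
tab 400 z [0.082  0.086  0.0891] rect [513.   38.8] [151.6  48.1] 43.64
[[441.6000061035156, 3.9000000953674316], [474.79998779296875, -31.0], [584.5, 73.69999694824219], [551.2999877929688, 108.5]]
lid 8252 z [0.0811 0.0841 0.0871] rect [570.  166.4] [155.8 233.7] 78.25
[[439.79998779296875, 113.9000015258789], [668.5999755859375, 66.30000305175781], [700.2999877929688, 218.8000030517578], [471.5, 266.3999938964844]]
board 3635 z [0.0159 0.0191 0.0224] rect [ 487.7 -163.7] [100.1 220.4] 7.56
[[423.6000061035156, -61.0], [452.
[... 1377 characters left out ...]
.088   0.0441] min [ 0.474 -0.125  0.038] max [ 0.512 -0.068  0.05 ] circ [array([485. , -96.8]), np.float64(30.1)]
scene 0.06 0 42 c [ 0.4999 -0.2228  0.0678] min [ 0.49  -0.234  0.06 ] max [ 0.505 -0.217  0.075] circ [array([ 496.5, -225.8]), np.float64(9.5)]
scene 0.06 1 433 c [ 0.4857 -0.0954  0.0678] min [ 0.448 -0.13   0.06 ] max [ 0.512 -0.068  0.075] circ [array([479.8, -97.7]), np.float64(32.3)]
scene 0.085 0 49 c [ 0.4987 -0.2244  0.0907] min [ 0.486 -0.237  0.085] max [ 0.505 -0.217  0.098] circ [array([ 495.5, -226.4]), np.float64(10.2)]
scene 0.085 1 45 c [ 0.4832 -0.0968  0.0911] min [ 0.473 -0.107  0.085] max [ 0.488 -0.09   0.097] circ [array([479.9, -98.3]), np.float64(9.2)]
```

Run:
```python
from h import *
for n,rl,rt in (('top',(155,275,190,335),(245,285,255,285)),('scene',(325,460,215,350),(335,372,230,262))):
    z=np.load(f'/tmp/{n}0.npz'); im,P=z['im'],z['P']; H=cv2.cvtColor(im,cv2.COLOR_RGB2HSV)
    for t,r,c in (('lid',rl,H[...,2]<150),('tab',rt,(H[...,2]>150)&(H[...,1]<170))):
        m=np.zeros(c.shape,np.uint8); m[r[2]:r[3],r[0]:r[1]]=1
        m&=(c&(P[...,2]>.079)&(P[...,2]<.095)).astype(np.uint8)
        m=cv2.morphologyEx(m,cv2.MORPH_OPEN,np.ones((3,3),np.uint8))
        k,l,s,_=cv2.connectedComponentsWithStats(m); m=l==1+np.argmax(s[1:,4])
        Q=P[m]; rr=cv2.minAreaRect(Q[:,:2].astype(np.float32)*1000)
        print(n,t,len(Q),'mean',np.round(Q.mean(0),4),np.round(rr[0],1),np.round(rr[1],1),round(rr[2],2),np.round(cv2.boxPoints(rr),0).tolist())
        w,V=np.linalg.eigh(np.cov(Q[:,:2].T)); print('pca',np.round(V[:,1],4),np.round(np.sqrt(12*w)*1000,1))
```

```text
top lid 8262 mean [0.568  0.1626 0.0841] [570.4 164.1] [144.3 230.1] 76.17 [[441.0, 122.0], [665.0, 67.0], [699.0, 207.0], [476.0, 262.0]]
pca [-0.971   0.2389] [139.7 229. ]
top tab 391 mean [0.547  0.0719 0.0859] [547.3  72.2] [49.6 30.1] 76.16 [[527.0, 52.0], [556.0, 45.0], [568.0, 93.0], [539.0, 100.0]]
pca [0.2455 0.9694] [29.9 49.3]
scene lid 7269 mean [0.5793 0.1635 0.0855] [569.5 163.5] [146.9 233.8] 76.36 [[439.0, 120.0], [666.0, 65.0], [700.0, 207.0], [473.0, 263.0]]
pca [-0.9705  0.2412] [141.3 231.6]
scene tab 272 mean [0.5477 0.0723 0.0877] [547.2  72.5] [47.5 30.2] 76.69 [[527.0, 53.0], [556.0, 46.0], [567.0, 92.0], [538.0, 99.0]]
pca [0.2637 0.9646] [29.4 46.9]
```

Everything fits the given sizes:
- **Case:** own x is about (0.2395, 0.971).
- **Tab grip point:** about (0.546, 0.0665).
- **Hinge:** about (0.587, 0.231).
- **Bay:** about (0.538, 0.171).
- **Tall roll:** (0.480, -0.098).

The same tool yaw, with the jaw axis along the case's y, works for all three actions. I'll turn first, then travel.

Request:
step_arm --steps '[{"xyz": [0, 0, 0], "turn": [0, 0, -1], "gripper": 1}, {"xyz": [0, 0, 0], "turn": [0, 0, -1], "gripper": 1}, {"xyz": [0, 0, 0], "turn": [0, 0, -1], "gripper": 1}, {"xyz": [0, 0, 0], "turn": [0, 0, -1], "gripper": 1}, {"xyz": [0, 0, 0], "turn": [0, 0, -1], "gripper": 1}, {"xyz": [0, 0, 0], "turn": [0, 0, -1], "gripper": 1}, {"xyz": [0, 0, 0], "turn": [0, 0, -1], "gripper": 1}, {"xyz": [0, 0, 0], "turn": [0, 0, -1], "gripper": 1}, {"xyz": [0, 0, 0], "turn": [0, 0, -1], "gripper": 1}, {"xyz": [0, 0, 0], "turn": [0, 0, -1], "gripper": 1}, {"xyz": [0, 0, 0], "turn": [0, 0, -1], "gripper": 1}, {"xyz": [0, 0, 0], "turn": [0, 0, -1], "gripper": 1}, {"xyz": [0, 0, 0], "turn": [0, 0, -1], "gripper": 1}, {"xyz": [0, 0, 0], "turn": [0, 0, -0.31], "gripper": 1}]' --squeeze 30

```text
time_s: 1.27
position: [0.1439, -0.5307, 0.25]
tool_rot: [[0.972, -0.236, -0.0], [-0.236, -0.972, 0.001], [-0.0, -0.001, -1.0]]
ft_force: [-0.6, -0.1, -0.2]
grip_width: 0.0854
```

Request:
step_arm --steps '[{"xyz": [0.31, -0.845, 0], "turn": [0, 0, 0], "gripper": 1}, {"xyz": [0.31, -0.845, 0], "turn": [0, 0, 0], "gripper": 1}, {"xyz": [0.31, -0.845, 0], "turn": [0, 0, 0], "gripper": 1}, {"xyz": [0.31, -0.845, 0], "turn": [0, 0, 0], "gripper": 1}, {"xyz": [0.31, -0.845, 0], "turn": [0, 0, 0], "gripper": 1}, {"xyz": [0.31, -0.845, 0], "turn": [0, 0, 0], "gripper": 1}, {"xyz": [0.31, -0.845, 0], "turn": [0, 0, 0], "gripper": 1}, {"xyz": [0.31, -0.845, 0], "turn": [0, 0, 0], "gripper": 1}, {"xyz": [0.31, -0.845, 0], "turn": [0, 0, 0], "gripper": 1}, {"xyz": [0.31, -0.845, 0], "turn": [0, 0, 0], "gripper": 1}, {"xyz": [0.31, -0.845, 0], "turn": [0, 0, 0], "gripper": 1}, {"xyz": [0.31, -0.845, 0], "turn": [0, 0, 0], "gripper": 1}, {"xyz": [0.31, -0.845, 0], "turn": [0, 0, 0], "gripper": 1}, {"xyz": [0.31, -0.845, 0], "turn": [0, 0, 0], "gripper": 1}, {"xyz": [0.31, -0.845, 0], "turn": [0, 0, 0], "gripper": 1}, {"xyz": [0.31, -0.845, 0], "turn": [0, 0, 0], "gripper": 1}, {"xyz": [0.31, -0.845, 0], "turn": [0, 0, 0], "gripper": 1}, {"xyz": [0.31, -0.845, 0], "turn": [0, 0, 0], "gripper": 1}, {"xyz": [0.31, -0.845, 0], "turn": [0, 0, 0], "gripper": 1}, {"xyz": [0.31, -0.845, 0], "turn": [0, 0, 0], "gripper": 1}]'

```text
time_s: 2.93
position: [0.5468, 0.0682, 0.2502]
tool_rot: [[0.971, -0.24, -0.0], [-0.24, -0.971, -0.0], [-0.0, 0.0, -1.0]]
ft_force: [1.5, -0.9, 0.4]
grip_width: 0.0855
```

```bash
cat > st.py <<'E'
import sys,numpy as np
from rig import env
s=env.observe(); R=np.array(s['tool_rot']); p=np.array(s['position'])
print('t',s['time_s'],'p',p.round(4),'x',R[:,0].round(4),'z',R[:,2].round(4),'F',np.round(s['ft_force'],1),'w',round(s['grip_width'],4),'q',np.round(s['q'],0))
X=np.array([.2395,.971,0])
if len(sys.argv)>3: g=np.array(list(map(float,sys.argv[1:4]))); print('tool delta units',(R.T@(g-p)/.04).round(3))
E
python3 st.py .546 .0665 .078
```

```text
t 2.9333 p [0.5468 0.0682 0.2502] x [ 9.708e-01 -2.401e-01 -4.000e-04] z [-4.e-04 -0.e+00 -1.e+00] F [ 1.5 -0.9  0.4] w 0.0855 q [-5. 22. 74. -0. 84.  9.]
tool delta units [-0.008  0.047  4.304]
```

Request:
step_arm --steps '[{"xyz": [0, 0.047, 0.7], "turn": [0, 0, 0], "gripper": 1}, {"xyz": [0, 0, 0.7], "turn": [0, 0, 0], "gripper": 1}, {"xyz": [0, 0, 0.7], "turn": [0, 0, 0], "gripper": 1}, {"xyz": [0, 0, 0.7], "turn": [0, 0, 0], "gripper": 1}, {"xyz": [0, 0, 0.6], "turn": [0, 0, 0], "gripper": 1}, {"xyz": [0, 0, 0.5], "turn": [0, 0, 0], "gripper": 1}, {"xyz": [0, 0, 0.4], "turn": [0, 0, 0], "gripper": 1}, {"xyz": [0, 0, 0], "turn": [0, 0, 0], "gripper": -1}, {"xyz": [0, 0, 0], "turn": [0, 0, 0], "gripper": -1}, {"xyz": [0, 0, 0], "turn": [0, 0, 0], "gripper": -1}, {"xyz": [0, 0, 0], "turn": [0, 0, 0], "gripper": -1}, {"xyz": [0, 0, 0], "turn": [0, 0, 0], "gripper": -1}, {"xyz": [0, 0, 0], "turn": [0, 0, 0], "gripper": -1}, {"xyz": [0, 0, 0], "turn": [0, 0, 0], "gripper": -1}, {"xyz": [0, 0, 0], "turn": [0, 0, 0], "gripper": -1}, {"xyz": [0, 0, 0], "turn": [0, 0, 0], "gripper": -1}, {"xyz": [0, 0, 0], "turn": [0, 0, 0], "gripper": -1}]' --squeeze 30

```text
time_s: 4.35
position: [0.5446, 0.0649, 0.0796]
tool_rot: [[0.971, -0.239, -0.002], [-0.239, -0.971, 0.0], [-0.002, -0.0, -1.0]]
ft_force: [-7.3, 0.6, 8.9]
grip_width: 0.03
```

```bash
python3 st.py .546 .0665 .078
python3 - <<'E'
import numpy as np
# arc in tool units: tool -y = case +x, tool -z = up
N=18; th=np.linspace(0,1.8,N+1); r=.17
y=-np.diff(-np.cos(th))*r/.04; z=-np.diff(np.sin(th))*r/.04
for a,b,c in zip(th[1:],y,z): print(round(a,2),round(b,3),round(c,3))
E
```

```text
t 4.35 p [0.5446 0.0649 0.0796] x [ 0.971  -0.2392 -0.002 ] z [-1.9e-03  5.0e-04 -1.0e+00] F [-7.3  0.6  8.9] w 0.03 q [-6. 32. 88.  0. 60.  8.]
tool delta units [ 0.025 -0.047  0.041]
0.1 -0.021 -0.424
0.2 -0.063 -0.42
0.3 -0.105 -0.412
0.4 -0.146 -0.399
0.5 -0.185 -0.383
0.6 -0.222 -0.362
0.7 -0.257 -0.338
0.8 -0.29 -0.311
0.9 -0.319 -0.28
1.0 -0.346 -0.247
1.1 -0.369 -0.211
1.2 -0.388 -0.174
1.3 -0.403 -0.134
1.4 -0.415 -0.093
1.5 -0.422 -0.051
1.6 -0.425 -0.009
1.7 -0.423 0.034
1.8 -0.418 0.076
```

Opening is 30 mm, so the tab is held. First half of the arc:

Request:
step_arm --steps '[{"xyz": [0, -0.02, -0.42], "turn": [0, 0, 0], "gripper": -1}, {"xyz": [0, -0.06, -0.42], "turn": [0, 0, 0], "gripper": -1}, {"xyz": [0, -0.105, -0.41], "turn": [0, 0, 0], "gripper": -1}, {"xyz": [0, -0.145, -0.4], "turn": [0, 0, 0], "gripper": -1}, {"xyz": [0, -0.185, -0.385], "turn": [0, 0, 0], "gripper": -1}, {"xyz": [0, -0.22, -0.36], "turn": [0, 0, 0], "gripper": -1}, {"xyz": [0, -0.26, -0.34], "turn": [0, 0, 0], "gripper": -1}, {"xyz": [0, -0.29, -0.31], "turn": [0, 0, 0], "gripper": -1}, {"xyz": [0, -0.32, -0.28], "turn": [0, 0, 0], "gripper": -1}]'

```text
time_s: 5.1
position: [0.5601, 0.127, 0.2124]
tool_rot: [[0.971, -0.24, -0.002], [-0.24, -0.971, -0.001], [-0.002, 0.001, -1.0]]
ft_force: [-2.6, 0.9, -4.3]
grip_width: 0.0293
```

```bash
python3 st.py
python3 - <<'E'
from h import *
im,d=grab('scene'); cv2.imwrite('pics/scene1.png',im[100:400,200:600,::-1])
E
```

```text
t 5.1 p [0.5601 0.127  0.2124] x [ 0.9709 -0.2395 -0.0016] z [-0.0019 -0.0011 -1.    ] F [-2.6  0.9 -4.3] w 0.0293 q [ 1. 26. 74. -0. 80. 15.]
```

View pics/scene1.png

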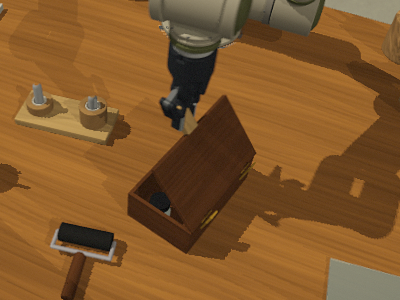

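The lid is about halfway open, with the tab in the fingers at crop (185,120), and the forces are low. Second half:

Request:
step_arm --steps '[{"xyz": [0, -0.345, -0.25], "turn": [0, 0, 0], "gripper": -1}, {"xyz": [0, -0.37, -0.21], "turn": [0, 0, 0], "gripper": -1}, {"xyz": [0, -0.39, -0.175], "turn": [0, 0, 0], "gripper": -1}, {"xyz": [0, -0.405, -0.135], "turn": [0, 0, 0], "gripper": -1}, {"xyz": [0, -0.415, -0.09], "turn": [0, 0, 0], "gripper": -1}, {"xyz": [0, -0.42, -0.05], "turn": [0, 0, 0], "gripper": -1}, {"xyz": [0, -0.425, -0.01], "turn": [0, 0, 0], "gripper": -1}, {"xyz": [0, -0.42, 0.035], "turn": [0, 0, 0], "gripper": -1}, {"xyz": [0, -0.42, 0.075], "turn": [0, 0, 0], "gripper": -1}, {"xyz": [0, 0, 0], "turn": [0, 0, 0], "gripper": -1}]'

```text
time_s: 5.98
position: [0.5959, 0.2694, 0.2448]
tool_rot: [[0.971, -0.237, 0.003], [-0.237, -0.971, 0.001], [0.002, -0.002, -1.0]]
ft_force: [-0.3, 0.5, 5.9]
grip_width: 0.0292
```

```bash
python3 st.py
python3 - <<'E'
from h import *
im,d=grab('scene'); cv2.imwrite('pics/scene2.png',im[50:400,200:600,::-1])
E
```

```text
t 5.9833 p [0.5959 0.2694 0.2448] x [ 0.9715 -0.2372  0.0022] z [ 0.0025  0.0011 -1.    ] F [-0.3  0.5  5.9] w 0.0292 q [14. 33. 57.  0. 91. 28.]
```

View pics/scene2.png

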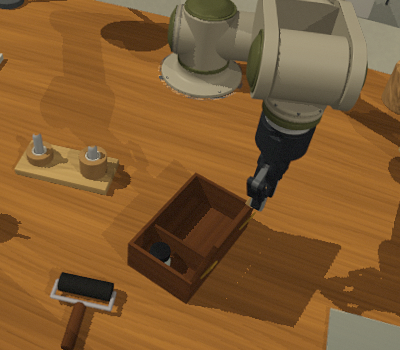

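The lid is past upright, seen edge-on, with the jar at crop (160,252) undisturbed. I'll release, rise and check.

Request:
step_arm --steps '[{"xyz": [0, 0, 0], "turn": [0, 0, 0], "gripper": 1}, {"xyz": [0, 0, 0], "turn": [0, 0, 0], "gripper": 1}, {"xyz": [0, 0, 0], "turn": [0, 0, 0], "gripper": 1}, {"xyz": [0, 0, 0], "turn": [0, 0, 0], "gripper": 1}, {"xyz": [0, 0, 0], "turn": [0, 0, 0], "gripper": 1}, {"xyz": [0, 0, 0], "turn": [0, 0, 0], "gripper": 1}, {"xyz": [0, 0, -0.5], "turn": [0, 0, 0], "gripper": 1}, {"xyz": [0, 0, -0.5], "turn": [0, 0, 0], "gripper": 1}, {"xyz": [0, 0, -0.6], "turn": [0, 0, 0], "gripper": 1}, {"xyz": [0, 0, -0.6], "turn": [0, 0, 0], "gripper": 1}, {"xyz": [0, 0, 0], "turn": [0, 0, 0], "gripper": 1}]'

```text
time_s: 6.95
position: [0.5963, 0.2672, 0.3371]
tool_rot: [[0.971, -0.239, 0.009], [-0.239, -0.971, 0.002], [0.008, -0.004, -1.0]]
ft_force: [-0.2, -1.1, 1.1]
grip_width: 0.0856
```

```bash
python3 st.py .48 -.0982 .15
python3 - <<'E'
from h import *
for n in ('top','scene'):
    im,d=grab(n); P=world(n,d); np.savez(f'/tmp/{n}3.npz',im=im,d=d,P=P)
    hx=np.array([.5866,.2314]);X=np.array([.2395,.971]);Y=np.array([-.971,.2395])
    e=P[...,:2]-hx; a=e@X; b=e@Y
    m=(abs(b)<.1)&(P[...,2]>.1)&(P[...,2]<.215)&(abs(a)<.1)
    Q=np.c_[a[m],P[m][:,2]]; print(n,len(Q))
    if len(Q)>30:
        k=np.polyfit(Q[:,1]-.08,Q[:,0],1); print('lean', 1.5708+np.arctan(k[0]),k,np.std(Q[:,0]-np.polyval(k,Q[:,1]-.08)))
    if n=='top': cv2.imwrite('pics/top3.png',im[100:400,100:500,::-1])
E
```

```text
t 6.95 p [0.5963 0.2672 0.3371] x [ 0.971  -0.2389  0.0078] z [ 0.0085  0.0021 -1.    ] F [-0.2 -1.1  1.1] w 0.0856 q [ 14.  31.  45.  -0. 103.  28.]
tool delta units [-0.676  9.585  4.633]
top 3989
lean 1.853441094208109 [ 0.29041599 -0.00670851] 0.0017081379122066722
scene 491
lean 1.9003877964302174 [ 0.34206437 -0.00921292] 0.0029216392041897794
```

View pics/top3.png

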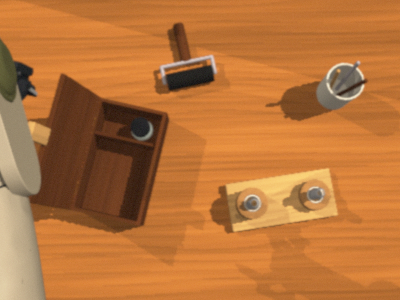

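The top view shows the lid open; the depth fit gives 1.85 rad, so it is on its stop. The stand, jar, pot and brayer haven't moved, and the tall roll is at crop (251,204). Moving to the roll.

Request:
step_arm --steps '[{"xyz": [-0.056, 0.8, 0], "turn": [0, -0.1, 0], "gripper": 1}, {"xyz": [-0.056, 0.8, 0], "turn": [0, 0, 0], "gripper": 1}, {"xyz": [-0.056, 0.8, 0], "turn": [0, 0, 0], "gripper": 1}, {"xyz": [-0.056, 0.8, 0], "turn": [0, 0, 0], "gripper": 1}, {"xyz": [-0.056, 0.8, 0.58], "turn": [0, 0, 0], "gripper": 1}, {"xyz": [-0.056, 0.8, 0.58], "turn": [0, 0, 0], "gripper": 1}, {"xyz": [-0.056, 0.8, 0.58], "turn": [0, 0, 0], "gripper": 1}, {"xyz": [-0.056, 0.8, 0.58], "turn": [0, 0, 0], "gripper": 1}, {"xyz": [-0.056, 0.8, 0.58], "turn": [0, 0, 0], "gripper": 1}, {"xyz": [-0.056, 0.8, 0.58], "turn": [0, 0, 0], "gripper": 1}, {"xyz": [-0.056, 0.8, 0.58], "turn": [0, 0, 0], "gripper": 1}, {"xyz": [-0.056, 0.8, 0.58], "turn": [0, 0, 0], "gripper": 1}, {"xyz": [0, 0, 0], "turn": [0, 0, 0], "gripper": 1}]'

```text
time_s: 8.13
position: [0.4728, -0.102, 0.1416]
tool_rot: [[0.97, -0.243, -0.016], [-0.243, -0.97, 0.005], [-0.017, -0.001, -1.0]]
ft_force: [0.6, 0.4, -2.2]
grip_width: 0.0854
```

```bash
python3 st.py .48 -.0982 .052
```

```text
t 8.1333 p [ 0.4728 -0.102   0.1416] x [ 0.9698 -0.2432 -0.017 ] z [-0.0163  0.0049 -0.9999] F [ 0.6  0.4 -2.2] w 0.0854 q [-26.  22.  94.  -0.  65. -12.]
tool delta units [ 0.189 -0.134  2.238]
```

Request:
step_arm --steps '[{"xyz": [0, 0, 0], "turn": [0, 0, 0], "gripper": 1}, {"xyz": [0, 0, 0], "turn": [0, 0, 0], "gripper": 1}]'

```text
time_s: 8.3
position: [0.4762, -0.0986, 0.1461]
tool_rot: [[0.971, -0.239, -0.008], [-0.239, -0.971, 0.003], [-0.009, -0.0, -1.0]]
ft_force: [0.5, 0.2, 0.0]
grip_width: 0.0851
```

```bash
python3 st.py .48 -.0982 .052
```

```text
t 8.3 p [ 0.4762 -0.0986  0.1461] x [ 0.9709 -0.2393 -0.0088] z [-0.0084  0.0025 -1.    ] F [0.5 0.2 0. ] w 0.0851 q [-26.  22.  93.  -0.  65. -12.]
tool delta units [ 0.11  -0.032  2.352]
```

Request:
step_arm --steps '[{"xyz": [0.1, -0.03, 0], "turn": [0, 0.11, 0], "gripper": 1}, {"xyz": [0, 0, 0.4], "turn": [0, 0, 0], "gripper": 1}, {"xyz": [0, 0, 0.4], "turn": [0, 0, 0], "gripper": 1}, {"xyz": [0, 0, 0.4], "turn": [0, 0, 0], "gripper": 1}, {"xyz": [0, 0, 0], "turn": [0, 0, 0], "gripper": 1}, {"xyz": [0, 0, 0], "turn": [0, 0, 0], "gripper": 1}, {"xyz": [0, 0, 0], "turn": [0, 0, 0], "gripper": 1}]'

```text
time_s: 8.88
position: [0.4813, -0.0984, 0.0993]
tool_rot: [[0.971, -0.238, 0.003], [-0.238, -0.971, -0.001], [0.003, 0.0, -1.0]]
ft_force: [-0.4, 0.1, -0.6]
grip_width: 0.0853
```

```bash
python3 st.py .48 -.0982 .052
```

```text
t 8.8833 p [ 0.4813 -0.0984  0.0993] x [ 0.9713 -0.2378  0.0027] z [ 2.6e-03 -9.0e-04 -1.0e+00] F [-0.4  0.1 -0.6] w 0.0853 q [-25.  26.  96.   0.  57. -12.]
tool delta units [-0.036  0.002  1.184]
```

Request:
step_arm --steps '[{"xyz": [-0.03, 0, 0.4], "turn": [0, -0.03, 0], "gripper": 1}, {"xyz": [0, 0, 0.4], "turn": [0, 0, 0], "gripper": 1}, {"xyz": [0, 0, 0.37], "turn": [0, 0, 0], "gripper": 1}, {"xyz": [0, 0, 0], "turn": [0, 0, 0], "gripper": 1}, {"xyz": [0, 0, 0], "turn": [0, 0, 0], "gripper": 1}, {"xyz": [0, 0, 0], "turn": [0, 0, 0], "gripper": -1}, {"xyz": [0, 0, 0], "turn": [0, 0, 0], "gripper": -1}, {"xyz": [0, 0, 0], "turn": [0, 0, 0], "gripper": -1}, {"xyz": [0, 0, 0], "turn": [0, 0, 0], "gripper": -1}, {"xyz": [0, 0, 0], "turn": [0, 0, 0], "gripper": -1}, {"xyz": [0, 0, 0], "turn": [0, 0, 0], "gripper": -1}, {"xyz": [0, 0, 0], "turn": [0, 0, 0], "gripper": -1}, {"xyz": [0, 0, 0], "turn": [0, 0, 0], "gripper": -1}]' --squeeze 30

```text
time_s: 9.97
position: [0.48, -0.0987, 0.053]
tool_rot: [[0.971, -0.239, 0.001], [-0.239, -0.971, -0.001], [0.001, 0.0, -1.0]]
ft_force: [-1.3, 1.4, 8.4]
grip_width: 0.0621
```

```bash
python3 st.py .48 -.0982 .052
```

```text
t 9.9667 p [ 0.48   -0.0987  0.053 ] x [ 0.971  -0.2389  0.001 ] z [ 8.e-04 -6.e-04 -1.e+00] F [-1.3  1.4  8.4] w 0.0621 q [-25.  30.  99.  -0.  50. -12.]
tool delta units [-0.002 -0.012  0.025]
```

Opening is 62.1 mm, so the roll is held. Lifting straight up.

Request:
step_arm --steps '[{"xyz": [0, 0, -0.2], "turn": [0, 0, 0], "gripper": -1}, {"xyz": [0, 0, -0.3], "turn": [0, 0, 0], "gripper": -1}, {"xyz": [0, 0, -0.3], "turn": [0, 0, 0], "gripper": -1}, {"xyz": [0, 0, -0.3], "turn": [0, 0, 0], "gripper": -1}, {"xyz": [0, 0, -0.3], "turn": [0, 0, 0], "gripper": -1}, {"xyz": [0, 0, -0.3], "turn": [0, 0, 0], "gripper": -1}, {"xyz": [0, 0, -0.4], "turn": [0, 0, 0], "gripper": -1}, {"xyz": [0, 0, -0.4], "turn": [0, 0, 0], "gripper": -1}, {"xyz": [0, 0, -0.4], "turn": [0, 0, 0], "gripper": -1}, {"xyz": [0, 0, -0.3], "turn": [0, 0, 0], "gripper": -1}, {"xyz": [0, 0, 0], "turn": [0, 0, 0], "gripper": -1}, {"xyz": [0, 0, 0], "turn": [0, 0, 0], "gripper": -1}, {"xyz": [0, 0, 0], "turn": [0, 0, 0], "gripper": -1}]'

```text
time_s: 11.05
position: [0.4792, -0.0984, 0.1791]
tool_rot: [[0.971, -0.239, -0.002], [-0.239, -0.971, 0.001], [-0.003, -0.0, -1.0]]
ft_force: [0.1, -0.5, -1.7]
grip_width: 0.062
```

```bash
python3 st.py .5378 .1714 .18
python3 - <<'E'
from h import *
im,d=grab('scene'); cv2.imwrite('pics/scene4.png',im[50:400,150:550,::-1])
P=world('scene',d); m=(np.hypot(P[...,0]-.48,P[...,1]+.098)<.04)&(P[...,2]>.1)&(P[...,2]<.2)
H=cv2.cvtColor(im,cv2.COLOR_RGB2HSV); m&=H[...,1]>120; print(m.sum(),np.percentile(P[m][:,2],[1,50,99]))
E
```

```text
t 11.05 p [ 0.4792 -0.0984  0.1791] x [ 0.971  -0.2389 -0.0025] z [-2.4e-03  7.0e-04 -1.0e+00] F [ 0.1 -0.5 -1.7] w 0.062 q [-25.  20.  90.  -0.  70. -12.]
tool delta units [-0.187 -6.899 -0.022]
589 [0.14865156 0.18187981 0.19696841]
```

View pics/scene4.png

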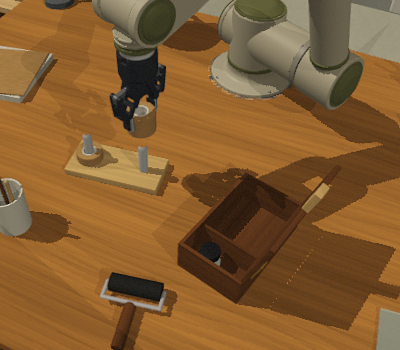

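The roll is clear of its post at crop (143,118), upright in the grip, with the stand and short roll in place. Carrying it over the bay.

Request:
step_arm --steps '[{"xyz": [-0.015, -0.3, 0], "turn": [0, 0.02, 0], "gripper": -1}, {"xyz": [-0.015, -0.6, 0], "turn": [0, 0, 0], "gripper": -1}, {"xyz": [-0.015, -0.6, 0], "turn": [0, 0, 0], "gripper": -1}, {"xyz": [-0.015, -0.6, 0], "turn": [0, 0, 0], "gripper": -1}, {"xyz": [-0.015, -0.6, 0], "turn": [0, 0, 0], "gripper": -1}, {"xyz": [-0.015, -0.6, 0], "turn": [0, 0, 0], "gripper": -1}, {"xyz": [-0.015, -0.6, 0], "turn": [0, 0, 0], "gripper": -1}, {"xyz": [-0.015, -0.6, 0], "turn": [0, 0, 0], "gripper": -1}, {"xyz": [-0.015, -0.6, 0], "turn": [0, 0, 0], "gripper": -1}, {"xyz": [-0.015, -0.6, 0], "turn": [0, 0, 0], "gripper": -1}, {"xyz": [-0.015, -0.6, 0], "turn": [0, 0, 0], "gripper": -1}, {"xyz": [-0.015, -0.4, 0], "turn": [0, 0, 0], "gripper": -1}, {"xyz": [0, -0.2, 0], "turn": [0, 0, 0], "gripper": -1}, {"xyz": [0, 0, 0], "turn": [0, 0, 0], "gripper": -1}, {"xyz": [0, 0, 0], "turn": [0, 0, 0], "gripper": -1}, {"xyz": [0, 0, 0], "turn": [0, 0, 0], "gripper": -1}]'

```text
time_s: 12.43
position: [0.5383, 0.1705, 0.1793]
tool_rot: [[0.971, -0.24, -0.001], [-0.24, -0.971, -0.0], [-0.001, 0.0, -1.0]]
ft_force: [-0.3, -0.8, -0.6]
grip_width: 0.0621
```

```bash
python3 st.py .5378 .1714 .06
python3 - <<'E'
from h import *
im,d=grab('scene'); P=world('scene',d)
# partition top & rims, held roll in case frame about bay
X=np.array([.2395,.971]);Y=np.array([-.971,.2395]); e=P[...,:2]-np.array([.5378,.1714]); a=e@X;b=e@Y
m=(P[...,2]>.072)&(P[...,2]<.079)&(abs(a)<.08)&(b<.09)&(b>-.16); print('rim a,b range',np.round([a[m].min(),a[m].max(),b[m].min(),b[m].max()],3))
m=(abs(P[...,2]-.068)<.004)&(abs(a)<.05)&(abs(b+.078)<.012); print('partition b',m.sum(),np.round(np.percentile(b[m],[5,50,95]),4))
cv2.imwrite('pics/scene5.png',im[50:400,150:550,::-1])
E
```

```text
t 12.4333 p [0.5383 0.1705 0.1793] x [ 9.709e-01 -2.396e-01 -6.000e-04] z [-6.e-04 -3.e-04 -1.e+00] F [-0.3 -0.8 -0.6] w 0.0621 q [ 6. 27. 79. -0. 75. 19.]
tool delta units [-0.015 -0.021  2.982]
rim a,b range [-0.073  0.079 -0.15   0.083]
partition b 201 [-0.0813 -0.0788 -0.0749]
```

View pics/scene5.png

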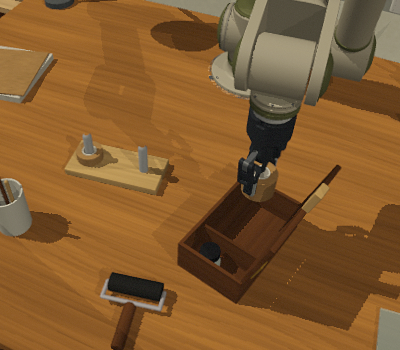

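The roll hangs over the bay at crop (260,183), and the measured partition and rims match the expected positions. Lowering.

Request:
step_arm --steps '[{"xyz": [0, -0.02, 0.3], "turn": [0, 0, 0], "gripper": -1}, {"xyz": [0, 0, 0.4], "turn": [0, 0, 0], "gripper": -1}, {"xyz": [0, 0, 0.4], "turn": [0, 0, 0], "gripper": -1}, {"xyz": [0, 0, 0.4], "turn": [0, 0, 0], "gripper": -1}, {"xyz": [0, 0, 0.4], "turn": [0, 0, 0], "gripper": -1}, {"xyz": [0, 0, 0.4], "turn": [0, 0, 0], "gripper": -1}, {"xyz": [0, 0, 0.4], "turn": [0, 0, 0], "gripper": -1}, {"xyz": [0, 0, 0.25], "turn": [0, 0, 0], "gripper": -1}, {"xyz": [0, 0, 0], "turn": [0, 0, 0], "gripper": -1}, {"xyz": [0, 0, 0], "turn": [0, 0, 0], "gripper": -1}, {"xyz": [0, 0, 0], "turn": [0, 0, 0], "gripper": -1}]'

```text
time_s: 13.4
position: [0.5392, 0.1718, 0.0624]
tool_rot: [[0.971, -0.239, 0.002], [-0.239, -0.971, 0.0], [0.001, -0.001, -1.0]]
ft_force: [-1.3, -1.1, -0.8]
grip_width: 0.0619
```

```bash
python3 st.py .5378 .1714 .04
```

```text
t 13.4 p [0.5392 0.1718 0.0624] x [ 0.971  -0.2392  0.0015] z [ 1.5e-03  2.0e-04 -1.0e+00] F [-1.3 -1.1 -0.8] w 0.0619 q [ 6. 35. 86.  0. 59. 20.]
tool delta units [-0.033  0.018  0.561]
```

Request:
step_arm --steps '[{"xyz": [0, 0, 0.2], "turn": [0, 0, 0], "gripper": -1}, {"xyz": [0, 0, 0.2], "turn": [0, 0, 0], "gripper": -1}, {"xyz": [0, 0, 0.08], "turn": [0, 0, 0], "gripper": -1}, {"xyz": [0, 0, 0.06], "turn": [0, 0, 0], "gripper": -1}, {"xyz": [0, 0, 0], "turn": [0, 0, 0], "gripper": -1}, {"xyz": [0, 0, 0], "turn": [0, 0, 0], "gripper": -1}, {"xyz": [0, 0, 0], "turn": [0, 0, 0], "gripper": -1}]'

```text
time_s: 13.98
position: [0.5384, 0.172, 0.0401]
tool_rot: [[0.971, -0.239, -0.0], [-0.239, -0.971, -0.0], [-0.0, 0.0, -1.0]]
ft_force: [-3.9, -0.3, 4.6]
grip_width: 0.0619
```

```bash
python3 st.py .5378 .1714 .04
```

```text
t 13.9833 p [0.5384 0.172  0.0401] x [ 9.711e-01 -2.387e-01 -4.000e-04] z [-4.e-04 -1.e-04 -1.e+00] F [-3.9 -0.3  4.6] w 0.0619 q [ 6. 37. 88. -0. 56. 20.]
tool delta units [-0.012  0.018  0.002]
```

It is seated: 4.6 N upward at the expected height. Releasing and withdrawing.

Request:
step_arm --steps '[{"xyz": [0, 0, 0], "turn": [0, 0, 0], "gripper": 0.6}, {"xyz": [0, 0, 0], "turn": [0, 0, 0], "gripper": 0.7}, {"xyz": [0, 0, 0], "turn": [0, 0, 0], "gripper": 0.8}, {"xyz": [0, 0, 0], "turn": [0, 0, 0], "gripper": 0.9}, {"xyz": [0, 0, 0], "turn": [0, 0, 0], "gripper": 0.9}, {"xyz": [0, 0, 0], "turn": [0, 0, 0], "gripper": 0.9}, {"xyz": [0, 0, -0.2], "turn": [0, 0, 0], "gripper": 0.9}, {"xyz": [0, 0, -0.4], "turn": [0, 0, 0], "gripper": 0.9}, {"xyz": [0, 0, -0.5], "turn": [0, 0, 0], "gripper": 0.9}, {"xyz": [0, 0, -0.6], "turn": [0, 0, 0], "gripper": 0.9}, {"xyz": [0, 0, -0.6], "turn": [0, 0, 0], "gripper": 0.9}, {"xyz": [0, 0, -0.6], "turn": [0, 0, 0], "gripper": 0.9}, {"xyz": [0, 0, -0.6], "turn": [0, 0, 0], "gripper": 0.9}, {"xyz": [0, 0, -0.6], "turn": [0, 0, 0], "gripper": 0.9}, {"xyz": [0, 0.5, -0.6], "turn": [0, 0, 0], "gripper": 0.9}, {"xyz": [0, 0.7, 0], "turn": [0, 0, 0], "gripper": 0.9}, {"xyz": [0, 0.7, 0], "turn": [0, 0, 0], "gripper": 0.9}, {"xyz": [0, 0.7, 0], "turn": [0, 0, 0], "gripper": 0.9}, {"xyz": [0, 0.7, 0], "turn": [0, 0, 0], "gripper": 0.9}, {"xyz": [0, 0.7, 0], "turn": [0, 0, 0], "gripper": 0.9}]'

```text
time_s: 15.65
position: [0.4998, 0.0155, 0.2286]
tool_rot: [[0.971, -0.239, 0.001], [-0.239, -0.971, -0.0], [0.001, -0.0, -1.0]]
ft_force: [0.3, -0.5, -0.0]
grip_width: 0.0813
```

Request:
step_arm --steps '[{"xyz": [0, 0.7, 0], "turn": [0, 0, 0], "gripper": 0.9}, {"xyz": [0, 0.7, 0], "turn": [0, 0, 0], "gripper": 0.9}, {"xyz": [0, 0.6, 0], "turn": [0, 0, 0], "gripper": 0.9}, {"xyz": [0, 0, 0], "turn": [0, 0, 0], "gripper": 0.9}, {"xyz": [0, 0, 0], "turn": [0, 0, 0], "gripper": 0.9}, {"xyz": [0, 0, 0], "turn": [0, 0, 0], "gripper": 0.9}]'

```text
time_s: 16.15
position: [0.4813, -0.0607, 0.2283]
tool_rot: [[0.971, -0.239, 0.0], [-0.239, -0.971, 0.0], [0.0, -0.0, -1.0]]
ft_force: [-0.5, 0.3, -0.4]
grip_width: 0.0812
```

```bash
python3 st.py
python3 - <<'E'
from h import *
X=np.array([.2395,.971]);Y=np.array([-.971,.2395]); B=np.array([.5378,.1714])
for n in ('top','scene'):
    im,d=grab(n); P=world(n,d); e=P[...,:2]-B; a=e@X;b=e@Y
    m=(abs(a)<.058)&(abs(b)<.07)&(P[...,2]>.048)&(P[...,2]<.063)
    H=cv2.cvtColor(im,cv2.COLOR_RGB2HSV)
    if m.sum()>20:
        q=np.c_[a[m],b[m]].astype(np.float32); c,r=cv2.minEnclosingCircle(q); z=P[m][:,2]
        k=np.linalg.lstsq(np.c_[q,np.ones(len(q))],z,rcond=None)[0]
        print(n,m.sum(),'roll top a,b',np.round(c,4),'r',round(r,4),'z',np.round(np.percentile(z,[5,50,95]),4),'tilt',np.round(k[:2],3))
    e=P[...,:2]-np.array([.5866,.2314]); a=e@X;b=e@Y
    m=(abs(b)<.1)&(P[...,2]>.1)&(P[...,2]<.2)&(abs(a)<.1); k=np.polyfit(P[m][:,2],a[m],1); print('lid',m.sum(),round(1.5708+np.arctan(k[0]),3))
    if n=='top':
        Q=P[260:340,315:450].reshape(-1,3); 
        for t,zl,zh,s in(('board',.014,.026,None),('short',.038,.05,0)):
            q=Q[(Q[:,2]>zl)&(Q[:,2]<zh)]
            if s==0: q=q[q[:,1]<-.18]
            print(t,np.round(cv2.minAreaRect(q[:,:2].astype(np.float32)*1000)[0],1))
        cv2.imwrite('pics/top6.png',im[100:400,100:500,::-1])
E
```

```text
t 16.15 p [ 0.4813 -0.0607  0.2283] x [ 9.710e-01 -2.389e-01  4.000e-04] z [ 5.e-04  1.e-04 -1.e+00] F [-0.5  0.3 -0.4] w 0.0812 q [-21.  16.  86.   0.  77.  -7.]
top 600 roll top a,b [ 0.0011 -0.0013] r 0.0312 z [0.0507 0.054  0.0571] tilt [ 0.    -0.002]
lid 3308 1.84
board [ 489.2 -175.2]
short [ 493.1 -241.7]
scene 574 roll top a,b [ 0.0024 -0.0005] r 0.0326 z [0.0501 0.0553 0.0577] tilt [-0.01   0.017]
lid 274 1.838
```

View pics/top6.png

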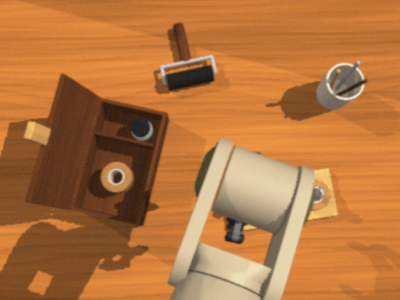

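The roll lies flat and centred in the bay (crop 116,178), and the lid is open. The arm hides part of the stand in the top view, so I'll check the stand from the scene camera, then hand in.

Run:
```python
from h import *
im,d=grab('scene'); P=world('scene',d); P0=np.load('/tmp/scene0.npz')['P']
ok=True
for lab,A in(('before',P0),('after',P)):
    Q=A[170:250,205:330].reshape(-1,3); b=Q[(Q[:,2]>.014)&(Q[:,2]<.026)]; s=Q[(Q[:,2]>.038)&(Q[:,2]<.05)&(Q[:,1]<-.18)]
    r=cv2.minAreaRect(b[:,:2].astype(np.float32)*1000); c=cv2.minEnclosingCircle(s[:,:2].astype(np.float32)*1000)
    print(lab,'board',np.round(r[0],1),np.round(r[1],1),'short',np.round(c[0],1),round(c[1],1))
print(order.close_job())
```

```text
before board [ 488. -163.] [104.1 220.4] short [ 494.4 -226.8] 32.1
after board [ 486.6 -163.3] [106.4 219.3] short [ 493.9 -227.7] 32.2
the job is handed in; nothing more can be done
None
```

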